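# Stamp the bottle's base, crate it and log it

### The job

Date-stamp the base of the bottle with the orange stopper: hold it upright, press it down centrally on the stamper's red sprung pad until the pad is fully down, and keep it there for about a second. Then stand it, without dropping it, on the green mat in the free bay of the wooden crate, let go, and only then press the counter's yellow membrane key with a finger until it registers, firmly but without forcing it. Leave the three black-stoppered bottles standing where they are.

Things in the scene. Friction and masses are not known exactly. Their poses are not given: they have to be found in the camera images.
- bottle: The bottle to stamp: dark green glass bottle, 200 mm tall: body 60 mm across up to 115 mm, shoulder narrowing to 145 mm, neck 27 mm across from 145 to 180 mm, orange stopper 30 mm across from 180 to 200 mm. Origin: centre of its underside; z runs up its axis. About 0.28 kg. It starts upright on the table in a row of three, 80 to 120 mm between neighbouring axes across the row; its place in the row varies.
- other_left: Bystander with black stopper, standing in the row, otherwise the same: dark green glass bottle, 200 mm tall: body 60 mm across up to 115 mm, shoulder narrowing to 145 mm, neck 27 mm across from 145 to 180 mm, black stopper 30 mm across from 180 to 200 mm. Origin: centre of its underside; z runs up its axis.
- other_right: A second such bystander with black stopper in the row, same shape and origin.
- done_bottle: The finished bottle, black stopper, same shape and origin, standing in the other bay of the crate (105 mm from the free bay's centre).
- stamper: Grey steel base stamper, fixed, 140 (x) by 130 (y) by 56 mm tall, with a bar 28 mm wide and 82 mm tall along its +x edge, from 39 to 67 mm from its origin. Origin: centre of its underside. It stands left or right, crate on the other side.
- pad_top (a point): Centre of the upper face of the stamper's round red pad (70 mm across), 15 mm to the -x side of the stamper's origin; 75 mm above the table when up and 60 mm when fully down. It moves with the pad.
- stamp_pad (a joint): How far the red pad is pressed down, m: 0 up, 0.015 fully down on its stop. Sprung: starts to sink at about 5 N and reaches the stop at about 11 N; it does not sink under the bottle's own weight alone. It springs back up.
- tray: Low wooden crate, fixed, 110 (x) by 215 (y) by 40 mm tall, walls and floor 5 mm thick, a wall across the middle makes two bays side by side along its y, about 100 mm square. Origin: centre of its underside.
- bay_mat: Round green mat, 80 mm across and 2 mm thick, fixed on the crate's floor in the centre of the free bay. Origin: centre of its underside, 5 mm above the table. A bottle set on it stands 7 mm above the table.
- counter: Grey counter box, fixed, 115 (x) by 130 (y) by 45 mm tall, with a dark display on its +x side. Origin: centre of its underside.
- log_key: Yellow membrane key on the counter, 36 (x) by 50 (y) mm. Origin: centre of its upper face, 49 mm above the table, 18 mm to the -x side of the counter's origin. It is pressed downwards, gives only 1.5 mm, and registers at 4 N held for 0.1 s; more than 50 N damages it.
Things that resemble listed ones, but are neither listed nor needed, are in the scene too. Of the things that look like the counter, take the one that is farthest to the robot's right at the start.

How it is judged:
By the outcome, as a careful person would: the job done as asked, in the order asked, and still so for the second after the job is handed in, with the robot touching nothing.
It also fails if it takes over 72 s, if anything falls off the work surface, if the arm or the gripper's body presses on something with over 40 N, if the wrist force passes 120 N, or if a joint passes its speed limit or range.

### The arm

A 6-joint arm with a two-finger parallel gripper is mounted at the origin on the work surface. World frame = base frame: x ahead of the robot, y to its left, z up, the work surface at z = 0. Lengths are in m, angles in degrees, forces in N, time in s.
With the tool pointing down it reaches from about 0.3 to 0.75 m from the base axis. Payload 8.5 kg.
Tool frame: the origin (TCP) lies at the very end of the fingers, on their centre line; the grasp point (between the pads) lies 19 mm behind it; z points along the fingers, y is the line along which they close (so a half turn about z gives the same grasp; the last joint's range is limited). The gripper opens to 85 mm and grips with 20 to 120 N. Pads are 22 mm wide; open, the fingers measure 114 mm over their backs; the gripper's body (76 mm by 85 mm) begins 54 mm behind the grasp point. The pads swing forward as they close: fully open they stand 13 mm farther back than shut.
Start: joints at [-85.617, 21.807, 74.336, -0, 83.858, -12.336], TCP at [0.158, -0.527, 0.231] pointing down, gripper open.
Joint ranges: [-178.18, 178.18], [-50.72, 133.34], [12.68, 142.11], [-81.47, 261.47], [9.98, 163.14], [-165.26, 165.26]. Speed limits (degrees/s): [136.94, 136.94, 180, 180, 180, 180].

### API

Orientations are given as a 3x3 rotation matrix whose columns are the frame's x, y, z axes.
In Python, from rig import observe, cams, ticket gives the robot as it stands.
- The arm moves only by the tool move_arm, never from a script. Its arguments are lists of equal length, an entry for each row: "jaw": the finger opening in cm, from 0 to 8.54; "dp": the shift along the tool's x, y, z in cm, a list of three; "turn": the turn, a rotation vector about the tool's x, y, z in rad, a list of three. In form: {"jaw": [jaw, ...], "dp": [[tx, ty, tz], ...], "turn": [[wx, wy, wz], ...]}. A call has 1 to 12 rows; each row shifts and turns the commanded pose from where the row before left it, along the tool's axes as they then stand; what a row does not reach is not made up. A row lasts 1/12 s, in which the tool goes at most 41.7 mm and 7.16 degrees, less where a joint would pass 70% of its speed; a pose out of reach is approached as far as the arm can. A call is refused whole if a number of a shift passes 4.17 or a number of a turn 0.125, either way. A call with a gripper value outside its range is refused whole. The fingers move at their own pace and stop on an object; "force" is the grip in N (left out, the last holds). Time passes only in rows, so rows that do not move let the fingers close. It gives the time, the measured TCP pose, the force, the opening and the grip force at its end, in the units of the state.
- observe(): the state, without advancing time (a new reading comes with each control period).
- cams.get_image(name): name is "scene" or "side" or "wrist"; returns (picture, depth): 480x640x3 uint8, red, green, blue; 480x640 float32, m along the optical axis (not along the pixel's ray), 0 where there is no reading.
- cams.calibration(name): a dict with "vertical_fov" (degrees; the focal length in pixels is half the picture's height over the tangent of half this angle, whatever the lens; pixels are square), "cx", "cy" (the principal point, pixels), "view" (4x4, takes a point from world to camera coordinates); the wrist camera has in their place "tool_from_camera" (4x4, takes a point from camera to tool coordinates, whose origin is the TCP and whose axes are the flange's). Camera axes: x right, y up, looking along -z (the intrinsics and any distortion apply to the point x, -y, -z); pixel columns grow to the right and rows downward; lengths in m; the calibration is good to about 2 mm. A picture is of the moment at which its call begins: read the wrist's pose just before it. calibration takes no time and is no camera call.
- ticket.close_job(): hands the job in; it is judged then, once.
Trained networks look in the newest picture that a camera, given by its name, has taken for a name from the list of things; names that differ only in an ending like _2 or _b are one class to them, and where a whole thing is asked for, a point or a joint stands for the part that bears it (a point fixed in the world has none). Each returns a list of dicts, best first, with "p" (0 to 1); they miss things now and then, are a little off and sometimes report something else, mostly with a low value. They report only what shows in the picture. A call takes as long as a camera call. They do not tell look-alikes from the thing itself.
- cams.spot_in(camera, query): "box" ([centre column, centre row, width, height] as shares, 0 to 1, of the picture: columns of its width, rows of its height, round what is visible of it).
- cams.outline_of(camera, query): "mask" (480x640 bool, what is visible of it) and "box" ([centre column, centre row, width, height] as shares, 0 to 1, of the picture: columns of its width, rows of its height, round what is visible of it).
- cams.mark_of(camera, query): "location" ([column, row] as shares, 0 to 1, of the picture: columns of its width, rows of its height: a listed point, or the origin of a listed thing).
The state is a dict: "time_s": time; "q": joint angles; "qvel": joint speeds; "joint_efforts": joint torques, N m; "position": TCP position; "tool_rot": TCP orientation; "ft_force": force on the tool from outside, world axes, zero at the start; "wrist_torque": the same for the moment, N m; "grip_width": finger opening in m; "gripper_force": force on a finger pad.
Only numpy, scipy, OpenCV 4.12 (cv2) and the standard library are available. Lean on these libraries where they do the work, as an engineer would, in place of code of your own. Each camera call takes 0.05 s, during which the arm holds its last target. There are 200 camera calls.

## Working session

There is one attempt and no reset: what is moved stays moved. The work goes in short steps, Python scripts to look and compute and a tool call to move; the robot and the scene stay as the last step left them, time stands still between calls to the robot, and variables do not carry over. Pictures are saved under pics/ and viewed, at most 10 in all, crops included, and the job is handed in when it is done.

Besides the shell and the picture viewer there is one more tool, called after ">>>" in YAML: its name, and indented under it one key for each argument. move_arm: Moves the arm, as the interface text tells. Its arguments: {"type":"object","properties":{"jaw":{"type":"array","items":{"type":"number"}},"dp":{"type":"array","items":{"type":"array","items":{"type":"number"}}},"turn":{"type":"array","items":{"type":"array","items":{"type":"number"}}},"force":{"type":"number"}},"required":["jaw","dp","turn"]}

```bash
mkdir -p pics; ls; python3 - <<'E'
from rig import observe,cams,ticket
import cv2,numpy as np
s=observe();print(s)
ims=[]
for n in ["scene","side"]:
    im,d=cams.get_image(n);np.savez(f"{n}0.npz",im=im,d=d);cv2.imwrite(f"pics/{n}0.png",im[:,:,::-1]);print(n,cams.calibration(n))
print(cams.calibration("wrist"))
E
```

```text
pics
{'time_s': 0.0, 'q': array([-8.56160424e+01,  2.18415568e+01,  7.43863124e+01,  6.83170499e-04,
        8.38574589e+01, -1.23356471e+01]), 'qvel': array([-0.08947262,  0.01230308, -0.09438942, -0.09830179, -0.06601555,
        0.00737043]), 'joint_efforts': array([ 8.31669568e-04, -4.48458874e+01, -2.31274974e+01, -1.15304128e-04,
        4.66117592e-03, -1.26463328e-05]), 'position': array([ 0.15820714, -0.52644272,  0.23069729]), 'tool_rot': array([[ 9.57724500e-01,  2.87686933e-01, -1.02018140e-04],
       [ 2.87686763e-01, -9.57723404e-01,  1.48580568e-03],
       [ 3.29741718e-04, -1.45234177e-03, -9.99998891e-01]]), 'ft_force': array([0.65514071, 0.3327153 , 0.53688197]), 'wrist_torque': array([0.01224794, 0.0607199 , 0.05199446]), 'gripper_force': 0.0, 'grip_width': 0.08543045850586617}
scene {'vertical_fov': 57.147112998761614, 'cx': 317.10362588931594, 'cy': 240.5952959417561, 'view': array([[-0.62203097,  0.78286963, -0.01387848,  0.2558111 ],
       [-0.61971391, -0.48140684,  0.6198404 ,  0.28356727],
       [ 0.47857303,  0.39416061,  0.78460517, -1.37577032],
     
[... 153 characters left out ...]
iew': array([[-0.99887247, -0.04743829,  0.00184304,  0.47852786],
       [ 0.03534821, -0.71726398,  0.69590436, -0.04406729],
       [-0.03169057,  0.69518486,  0.71813211, -1.03185228],
       [ 0.        ,  0.        ,  0.        ,  1.        ]])}
{'vertical_fov': 65.84115983157983, 'cx': 323.4263234109038, 'cy': 245.19778992768198, 'tool_from_camera': array([[ 1.50796640e-03,  9.58028947e-01,  2.86667511e-01,
         7.24772088e-02],
       [ 9.99998623e-01, -1.24614193e-03, -1.09577916e-03,
         4.24787391e-04],
       [-6.92559751e-04,  2.86668769e-01, -9.58029507e-01,
        -1.42771765e-01],
       [ 0.00000000e+00,  0.00000000e+00,  0.00000000e+00,
         1.00000000e+00]])}
```

View pics/scene0.png

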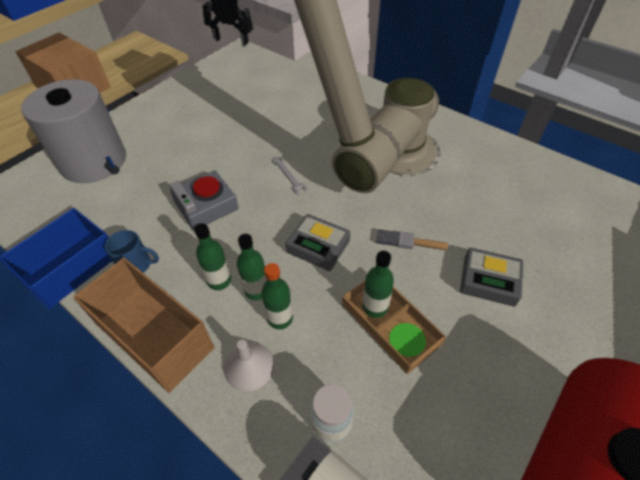

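View pics/side0.png

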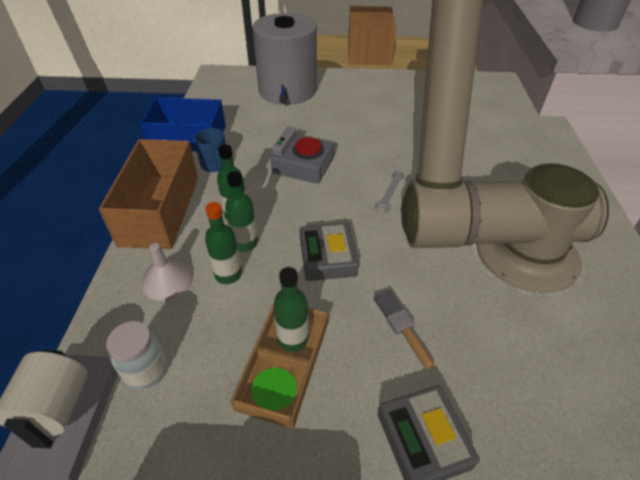

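The scene shows the orange-stoppered bottle at about (275,295), at the near end of the row. The stamper's red pad is at (206,187), the crate's green mat at (407,340) and the done bottle at (378,290). There are counters at (318,240) and (493,275). The left one in the picture has the lower y, so it is the robot's rightmost.

```bash
cat > h.py <<'E'
import numpy as np,cv2
from rig import cams,observe
def cloud(name,d,pose=None):
    c=cams.calibration(name);f=240/np.tan(np.radians(c["vertical_fov"]/2))
    v,u=np.mgrid[0:480,0:640]
    P=np.stack([(u-c["cx"])/f*d,-(v-c["cy"])/f*d,-d],-1)
    if name=="wrist":
        T=c["tool_from_camera"];P=P@T[:3,:3].T+T[:3,3]
        return P@pose[1].T+pose[0]
    V=c["view"];return (P-V[:3,3])@V[:3,:3]
def hsv(im,lo,hi): return cv2.inRange(cv2.cvtColor(im,cv2.COLOR_RGB2HSV),lo,hi)>0
def comps(m,amin=40):
    n,l,s,c=cv2.connectedComponentsWithStats(m.astype(np.uint8))
    return [(l==i,c[i],s[i,4]) for i in range(1,n) if s[i,4]>=amin]
E
python3 - <<'E'
from h import *
np.set_printoptions(precision=4,suppress=True)
for n in ["scene","side"]:
    z=np.load(n+"0.npz");im,d=z["im"],z["d"];W=cloud(n,d)
    for k,lo,hi in [("red",(0,180,90),(4,255,255)),("orange",(5,180,120),(12,255,255)),("yellow",(20,180,120),(30,255,255)),("green",(50,200,90),(70,255,255))]:
        for m,c,a in comps(hsv(im,lo,hi)):
            p=W[m&(d>0)]
            if len(p)<10: continue
            r=cv2.minAreaRect(p[:,:2].astype(np.float32)*1000)
            print(n,k,c,a,np.median(p,0),p.mean(0),p.min(0),p.max(0),r)
    ok=(d>0)&(W[...,2]>.184)&(W[...,2]<.22)&(W[...,0]>.2)&(np.abs(W[...,1])<.45)
    for m,c,a in comps(ok,30): print(n,"tops",c,a,W[m].mean(0),W[m].min(0),W[m].max(0))
E
```

```text
scene red [206.147  186.1837] 381 [ 0.5232 -0.2887  0.0764] [ 0.523  -0.289   0.0762] [ 0.4894 -0.3254  0.0649] [ 0.5536 -0.2576  0.0814] ((521.6390380859375, -292.0909423828125), (66.4248046875, 64.34574890136719), 64.90245819091797)
scene red [631.4539 401.8541] 802 [0.5203 0.7108 0.2072] [0.5161 0.7117 0.2073] [0.4477 0.6985 0.2007] [0.555  0.7295 0.2135] ((502.2835693359375, 707.7271118164062), (107.95542907714844, 28.763673782348633), 8.68875503540039)
scene red [605.678  473.7917] 264 [0.6439 0.7108 0.2069] [0.6449 0.7115 0.2069] [0.6351 0.6975 0.2014] [0.6602 0.7313 0.2135] ((641.2257690429688, 710.6268920898438), (21.410938262939453, 37.03033447265625), 35.398921966552734)
scene orange [271.9941 271.2882] 170 [0.6753 0.1016 0.201 ] [0.6748 0.1009 0.1993] [0.6603 0.0841 0.1833] [0.6861 0.1126 0.2043] ((673.6231689453125, 98.07489776611328), (28.192981719970703, 24.266843795776367), 73.36759948730469)
scene yellow [321.0979 230.3706] 143 [0.4388 0.0362 0.0512] [0.4392 0.0359 0.0512] [0.4237 0.0139 0.0468] [0.4546 0.0576 0.0549] ((438.6922302246094, 35.66674041748047), (30.58300
[... 1567 characters left out ...]
0.2698 0.4231 0.0495] [0.2476 0.3951 0.0457] [0.2925 0.4497 0.0532] ((270.11920166015625, 422.542236328125), (34.652854919433594, 49.08936309814453), 20.853729248046875)
side tops [224.7941 150.8294] 170 [ 0.6861 -0.0856  0.1972] [ 0.6729 -0.1052  0.1844] [ 0.7017 -0.0742  0.205 ]
side tops [436.5346 193.8495] 1429 [0.2493 0.0365 0.1993] [ 0.2005 -0.027   0.184 ] [0.2947 0.0708 0.22  ]
side tops [233.9154 178.2388] 201 [0.6499 0.0059 0.197 ] [ 0.6364 -0.0145  0.1842] [0.6662 0.0173 0.2038]
side tops [213.3207 209.827 ] 237 [0.6716 0.1008 0.1972] [0.658  0.0823 0.1841] [0.687  0.1117 0.2037]
side tops [288.0708 276.8997] 339 [0.5165 0.2566 0.2016] [0.5024 0.2387 0.1841] [0.5319 0.2674 0.2082]
```

```bash
cat >> h.py <<'E'
def plan(p0,R0,p1,yaw1=None,step=4.0,dz=None,n=None):
    """rows (cm, tool axes) straight from p0 to p1 with tool down, yaw of tool x ending at yaw1 (deg)"""
    p0,p1=np.array(p0,float),np.array(p1,float)
    y0=np.arctan2(R0[1,0],R0[0,0]); dy=0 if yaw1 is None else (np.radians(yaw1)-y0+np.pi)%(2*np.pi)-np.pi
    k=n or int(max(np.ceil(np.linalg.norm(p1-p0)*100/step),np.ceil(abs(dy)/.12),1))
    d=(p1-p0)*100/k; out=[]
    for i in range(k):
        a=y0+dy*i/k; c,s=np.cos(a),np.sin(a)
        out.append([round(c*d[0]+s*d[1],2),round(s*d[0]-c*d[1],2),round(-d[2],2)])
    print(k,"turn z",round(-dy/k,4),out)
E
python3 - <<'E'
from h import *
np.set_printoptions(precision=4,suppress=True)
for n in ["scene","side"]:
    z=np.load(n+"0.npz");im,d=z["im"],z["d"];W=cloud(n,d)
    for m,c,a in comps(hsv(im,(50,180,60),(72,255,255)),150):
        p=W[m&(d>0)&(W[...,2]<.03)]
        if len(p)>50:
            print(n,"mat",c,a,np.median(p,0),p.min(0),p.max(0),cv2.minEnclosingCircle(p[:,:2].astype(np.float32)))
    # crate top rim
    ok=(d>0)&(W[...,2]>.030)&(W[...,2]<.046)&(abs(W[...,0]-.53)<.13)&(abs(W[...,1]-.3)<.17)
    for m,c,a in comps(ok,60): print("rim",a,cv2.minAreaRect(W[m][:,:2].astype(np.float32)),W[m].min(0),W[m].max(0))
    for nm,x,y,zz in [("stamper",.53,-.29,(.048,.062)),("bar",.53,-.29,(.077,.09)),("counter",.455,.035,(.038,.056))]:
        ok=(d>0)&(W[...,2]>zz[0])&(W[...,2]<zz[1])&(abs(W[...,0]-x)<.11)&(abs(W[...,1]-y)<.1)
        print(n,nm,cv2.minAreaRect(W[ok][:,:2].astype(np.float32)))
s=observe()
plan(s["position"],s["tool_rot"],(.672,.098,.30),yaw1=110)
E
```

```text
rim 1061 ((0.5277541875839233, 0.30488359928131104), (0.21619859337806702, 0.11211811006069183), 76.55689239501953) [0.462  0.1894 0.0301] [0.6061 0.4215 0.0459]
rim 86 ((0.5339226126670837, 0.262037068605423), (0.0220791008323431, 0.057378772646188736), 22.83873176574707) [0.5126 0.2315 0.0303] [0.5457 0.2846 0.0457]
scene stamper ((0.5343570113182068, -0.2967381179332733), (0.13293956220149994, 0.14032602310180664), 72.78666687011719)
scene bar ((0.5429216623306274, -0.3010020852088928), (0.11401257663965225, 0.11542055010795593), 72.892822265625)
scene counter ((0.45561376214027405, 0.040330614894628525), (0.1172628328204155, 0.1309201866388321), 11.25622844696045)
side mat [274.2028 387.4957] 1277 [0.5408 0.3524 0.0081] [0.5039 0.3162 0.0035] [0.5799 0.3916 0.012 ] ((0.5417702794075012, 0.35348325967788696), 0.03903734311461449)
rim 1455 ((0.5299675464630127, 0.3029671311378479), (0.21643351018428802, 0.11116374284029007), 76.39136505126953) [0.4525 0.2014 0.03  ] [0.6073 0.4202 0.0454]
rim 129 ((0.5147372484207153, 0.272220253944397), (0.0559229776263237, 0.020623795688152313), 
[... 938 characters left out ...]
.float64(-0.33)], [np.float64(3.83), np.float64(0.41), np.float64(-0.33)], [np.float64(3.79), np.float64(0.71), np.float64(-0.33)], [np.float64(3.72), np.float64(1.0), np.float64(-0.33)], [np.float64(3.63), np.float64(1.28), np.float64(-0.33)], [np.float64(3.52), np.float64(1.56), np.float64(-0.33)], [np.float64(3.39), np.float64(1.83), np.float64(-0.33)], [np.float64(3.24), np.float64(2.09), np.float64(-0.33)], [np.float64(3.07), np.float64(2.33), np.float64(-0.33)], [np.float64(2.88), np.float64(2.56), np.float64(-0.33)], [np.float64(2.67), np.float64(2.78), np.float64(-0.33)], [np.float64(2.45), np.float64(2.97), np.float64(-0.33)], [np.float64(2.21), np.float64(3.15), np.float64(-0.33)]]
```

>>> move_arm:
  jaw: [7,7,7,7,7,7,7,7,7,7,7]
  dp:
    - [3.2,-2.14,-0.33]
    - [3.36,-1.89,-0.33]
    - [3.49,-1.62,-0.33]
    - [3.61,-1.35,-0.33]
    - [3.7,-1.07,-0.33]
    - [3.77,-0.78,-0.33]
    - [3.82,-0.48,-0.33]
    - [3.85,-0.18,-0.33]
    - [3.85,0.11,-0.33]
    - [3.83,0.41,-0.33]
    - [3.79,0.71,-0.33]
  turn:
    - [0,0,-0.0775]
    - [0,0,-0.0775]
    - [0,0,-0.0775]
    - [0,0,-0.0775]
    - [0,0,-0.0775]
    - [0,0,-0.0775]
    - [0,0,-0.0775]
    - [0,0,-0.0775]
    - [0,0,-0.0775]
    - [0,0,-0.0775]
    - [0,0,-0.0775]
  force: 60

```text
time_s: 1.02
position: [0.4282, -0.1978, 0.2677]
tool_rot: [[0.41, 0.912, -0.0], [0.912, -0.41, 0.0], [0.0, -0.0, -1.0]]
ft_force: [0.1, -0.4, 0.6]
grip_width: 0.07
gripper_force: 0.0
```

>>> move_arm:
  jaw: [7,7,7,7,7,7,7,7,7,7,7,7]
  dp:
    - [3.72,1.0,-0.33]
    - [3.63,1.28,-0.33]
    - [3.52,1.56,-0.33]
    - [3.39,1.83,-0.33]
    - [3.24,2.09,-0.33]
    - [3.07,2.33,-0.33]
    - [2.88,2.56,-0.33]
    - [2.67,2.78,-0.33]
    - [2.45,2.97,-0.33]
    - [2.21,3.15,-0.33]
    - [0,0,0]
    - [0,0,0]
  turn:
    - [0,0,-0.0775]
    - [0,0,-0.0775]
    - [0,0,-0.0775]
    - [0,0,-0.0775]
    - [0,0,-0.0775]
    - [0,0,-0.0775]
    - [0,0,-0.0775]
    - [0,0,-0.0775]
    - [0,0,-0.0775]
    - [0,0,-0.0775]
    - [0,0,0]
    - [0,0,0]

```text
time_s: 2.02
position: [0.6728, 0.0994, 0.2989]
tool_rot: [[-0.344, 0.939, -0.002], [0.939, 0.344, -0.0], [0.001, -0.002, -1.0]]
ft_force: [0.3, -0.6, 1.2]
grip_width: 0.0701
gripper_force: 0.0
```

```bash
python3 - <<'E'
from h import *
np.set_printoptions(precision=4,suppress=True)
s=observe();im,d=cams.get_image("wrist");cv2.imwrite("pics/w1.png",im[:,:,::-1])
W=cloud("wrist",d,(s["position"],s["tool_rot"]))
for m,c,a in comps(hsv(im,(5,150,90),(13,255,255))):
    p=W[m&(d>0)]
    if len(p)>20: print(c,a,p.min(0),p.max(0),cv2.minEnclosingCircle(p[p[:,2]>.19][:,:2].astype(np.float32)))
print(s["position"])
plan(s["position"],s["tool_rot"],(.672,.098,.145),n=8)
E
```

```text
[321.4554 247.2558] 1513 [0.6577 0.0814 0.1826] [0.6861 0.11   0.2022] ((0.6721309423446655, 0.09578336030244827), 0.014667414128780365)
[0.6728 0.0994 0.2989]
8 turn z 0.0 [[np.float64(-0.01), np.float64(-0.02), np.float64(1.92)], [np.float64(-0.01), np.float64(-0.02), np.float64(1.92)], [np.float64(-0.01), np.float64(-0.02), np.float64(1.92)], [np.float64(-0.01), np.float64(-0.02), np.float64(1.92)], [np.float64(-0.01), np.float64(-0.02), np.float64(1.92)], [np.float64(-0.01), np.float64(-0.02), np.float64(1.92)], [np.float64(-0.01), np.float64(-0.02), np.float64(1.92)], [np.float64(-0.01), np.float64(-0.02), np.float64(1.92)]]
```

View pics/w1.png

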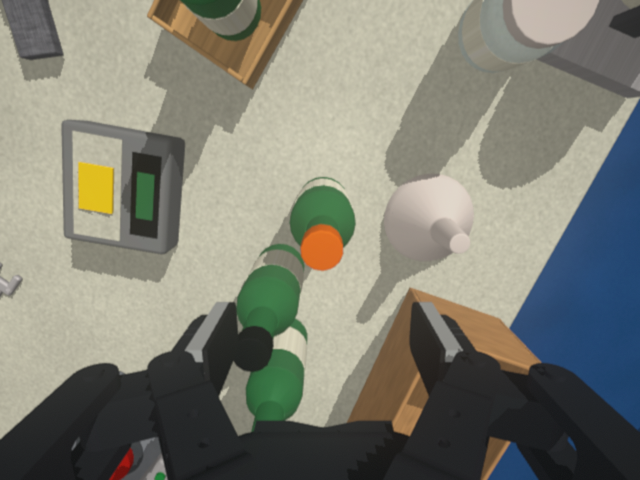

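The wrist view shows the orange stopper at (321,247), between the fingers and clear of its neighbours. I'm descending to the neck and closing.

>>> move_arm:
  jaw: [7,7,7,7,7,7,7,7,7,7]
  dp:
    - [-0.1,-0.1,1]
    - [-0.1,-0.1,2]
    - [0,0,2.5]
    - [0,0,2.5]
    - [0,0,2.5]
    - [0,0,2]
    - [0,0,1.5]
    - [0,0,1.3]
    - [0,0,0]
    - [0,0,0]
  turn:
    - [0,0,0]
    - [0,0,0]
    - [0,0,0]
    - [0,0,0]
    - [0,0,0]
    - [0,0,0]
    - [0,0,0]
    - [0,0,0]
    - [0,0,0]
    - [0,0,0]

```text
time_s: 2.9
position: [0.6705, 0.0942, 0.1479]
tool_rot: [[-0.34, 0.94, -0.001], [0.94, 0.34, -0.0], [0.0, -0.001, -1.0]]
ft_force: [-0.2, -0.4, -0.3]
grip_width: 0.07
gripper_force: 0.0
```

>>> move_arm:
  jaw: [5.5,4.5,3.8,3.4,3,2.7,2.4,2,2,2]
  dp:
    - [0,0,0]
    - [0,0,0]
    - [0,0,0]
    - [0,0,0]
    - [0,0,0]
    - [0,0,0]
    - [0,0,0]
    - [0,0,0]
    - [0,0,0]
    - [0,0,0]
  turn:
    - [0,0,0]
    - [0,0,0]
    - [0,0,0]
    - [0,0,0]
    - [0,0,0]
    - [0,0,0]
    - [0,0,0]
    - [0,0,0]
    - [0,0,0]
    - [0,0,0]
  force: 80

```text
time_s: 3.73
position: [0.6714, 0.0953, 0.1483]
tool_rot: [[-0.341, 0.94, 0.002], [0.94, 0.341, 0.0], [-0.001, 0.002, -1.0]]
ft_force: [-0.1, -0.3, 5.5]
grip_width: 0.0269
gripper_force: 78.0
```

>>> move_arm:
  jaw: [2,2,2,2,2,2,2,2,2,2,2,2]
  dp:
    - [0,0,-0.5]
    - [0,0,-1.5]
    - [0,0,-2.5]
    - [0,0,-3]
    - [0,0,-3]
    - [0.5,-1.41,-1.5]
    - [1.02,-2.82,0]
    - [1.02,-2.82,0]
    - [1.02,-2.82,0]
    - [1.02,-2.82,0]
    - [0.53,-1.41,0]
    - [-1,-0.35,0]
  turn:
    - [0,0,0]
    - [0,0,0]
    - [0,0,0]
    - [0,0,0]
    - [0,0,0]
    - [0,0,0]
    - [0,0,0]
    - [0,0,0]
    - [0,0,0]
    - [0,0,0]
    - [0,0,0]
    - [0,0,0]

```text
time_s: 4.73
position: [0.5179, 0.086, 0.2678]
tool_rot: [[-0.343, 0.939, -0.003], [0.939, 0.343, 0.001], [0.002, -0.002, -1.0]]
ft_force: [0.1, 2.1, -3.0]
grip_width: 0.0268
gripper_force: 79.5
```

>>> move_arm:
  jaw: [2,2,2,2,2,2,2,2,2,2,2,2]
  dp:
    - [-2.5,-0.9,0]
    - [-3.5,-1.27,0]
    - [-3.5,-1.27,0]
    - [-3.5,-1.27,0]
    - [-3.5,-1.27,0]
    - [-3.5,-1.27,0]
    - [-3.5,-1.27,0]
    - [-3.5,-1.27,0]
    - [-3.5,-1.27,0]
    - [-2.86,-1.04,0]
    - [-1.5,-0.5,0]
    - [0,0,0]
  turn:
    - [0,0,0]
    - [0,0,0]
    - [0,0,0]
    - [0,0,0]
    - [0,0,0]
    - [0,0,0]
    - [0,0,0]
    - [0,0,0]
    - [0,0,0]
    - [0,0,0]
    - [0,0,0]
    - [0,0,0]

```text
time_s: 5.73
position: [0.5213, -0.2896, 0.2661]
tool_rot: [[-0.338, 0.941, -0.002], [0.941, 0.338, 0.001], [0.001, -0.002, -1.0]]
ft_force: [-0.0, 0.1, -3.8]
grip_width: 0.027
gripper_force: 79.5
```

```bash
python3 - <<'E'
from h import *
np.set_printoptions(precision=4,suppress=True)
for i in range(2):
  s=observe();print(s["position"],s["ft_force"],s["grip_width"],s["gripper_force"])
  n=["scene","side"][i]
  im,d=cams.get_image(n);np.savez(f"{n}1.npz",im=im,d=d);cv2.imwrite(f"pics/{n}1.png",im[:,:,::-1])
  W=cloud(n,d)
  ok=(d>0)&(W[...,2]>.14)&(W[...,2]<.225)&(abs(W[...,0]-.52)<.08)&(abs(W[...,1]+.29)<.08)
  p=W[ok]
  A=lambda q:cv2.fitEllipse
  for lo,hi in [(.13,.16),(.16,.19),(.19,.22)]:
    q=W[(d>0)&(W[...,2]>lo)&(W[...,2]<hi)&(abs(W[...,0]-.52)<.06)&(abs(W[...,1]+.29)<.06)]
    if len(q)>20:
      M=np.c_[2*q[:,:2],np.ones(len(q))];x=np.linalg.lstsq(M,(q[:,:2]**2).sum(1),rcond=None)[0]
      print(n,lo,len(q),x[:2],np.sqrt(x[2]+x[0]**2+x[1]**2))
a=cv2.imread("pics/scene1.png")[80:300,120:340];b=cv2.imread("pics/side1.png")[40:260,180:400]
cv2.imwrite("pics/c1.png",cv2.resize(np.hstack([a,b]),(800,400)))
E
```

```text
[ 0.5213 -0.2896  0.2661] [-0.0349  0.0648 -3.7762] 0.026962835634821665 79.54126238822937
scene 0.13 203 [ 0.5229 -0.2917] 0.028930560985905757
scene 0.16 234 [ 0.5225 -0.2905] 0.029237681979290588
scene 0.19 253 [ 0.5216 -0.2904] 0.029300259248272092
[ 0.5215 -0.2875  0.2664] [ 0.2542  0.8226 -1.9684] 0.026577569321361277 79.54816818237305
side 0.13 240 [ 0.5231 -0.287 ] 0.029013259273778676
side 0.16 255 [ 0.5231 -0.2867] 0.0291585008310367
side 0.19 269 [ 0.5232 -0.2863] 0.028566607054690513
```

View pics/c1.png

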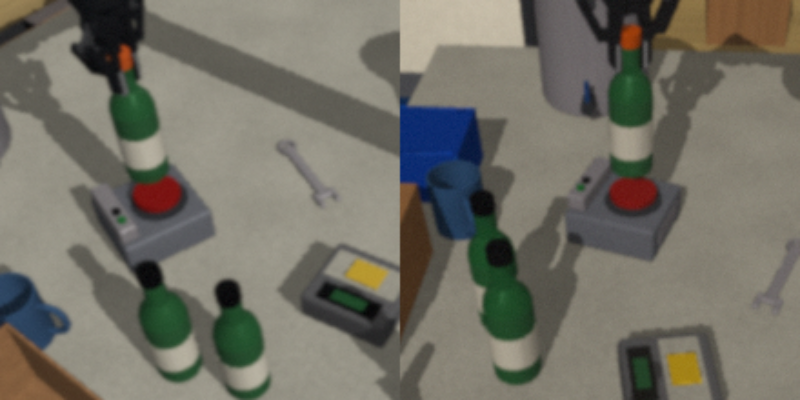

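The crop shows the bottle hanging upright above the red pad (right view, base at (632,170), pad at (632,195)) and about 2 mm off in y. I'm descending.

>>> move_arm:
  jaw: [2,2,2,2,2,2,2,2,2,2]
  dp:
    - [-0.2,0,0.5]
    - [0,0,1]
    - [0,0,1]
    - [0,0,0.6]
    - [0,0,0.4]
    - [0,0,0.3]
    - [0,0,0.3]
    - [0,0,0.3]
    - [0,0,0.2]
    - [0,0,0.2]
  turn:
    - [0,0,0]
    - [0,0,0]
    - [0,0,0]
    - [0,0,0]
    - [0,0,0]
    - [0,0,0]
    - [0,0,0]
    - [0,0,0]
    - [0,0,0]
    - [0,0,0]
  force: 110

```text
time_s: 6.67
position: [0.5227, -0.2882, 0.2204]
tool_rot: [[-0.341, 0.94, 0.001], [0.94, 0.341, -0.001], [-0.001, 0.001, -1.0]]
ft_force: [-0.5, 1.5, 2.3]
grip_width: 0.0263
gripper_force: 108.0
```

>>> move_arm:
  jaw: [2,2,2,2,2,2]
  dp:
    - [0,0,0.2]
    - [0,0,0.2]
    - [0,0,0.2]
    - [0,0,0.2]
    - [0,0,0]
    - [0,0,0]
  turn:
    - [0,0,0]
    - [0,0,0]
    - [0,0,0]
    - [0,0,0]
    - [0,0,0]
    - [0,0,0]

```text
time_s: 7.17
position: [0.5227, -0.2881, 0.2121]
tool_rot: [[-0.342, 0.94, 0.001], [0.94, 0.342, -0.001], [-0.001, 0.001, -1.0]]
ft_force: [0.1, 1.7, 5.8]
grip_width: 0.0266
gripper_force: 108.0
```

>>> move_arm:
  jaw: [2,2,2,2,2,2]
  dp:
    - [0,0,0.15]
    - [0,0,0.15]
    - [0,0,0.15]
    - [0,0,0.1]
    - [0,0,0]
    - [0,0,0]
  turn:
    - [0,0,0]
    - [0,0,0]
    - [0,0,0]
    - [0,0,0]
    - [0,0,0]
    - [0,0,0]

```text
time_s: 7.67
position: [0.5232, -0.2884, 0.2084]
tool_rot: [[-0.342, 0.94, 0.004], [0.94, 0.342, -0.003], [-0.004, 0.002, -1.0]]
ft_force: [-1.0, 1.7, 15.2]
grip_width: 0.0264
gripper_force: 107.9
```

>>> move_arm:
  jaw: [2,2,2,2]
  dp:
    - [0,0,0.1]
    - [0,0,0.1]
    - [0,0,0]
    - [0,0,0]
  turn:
    - [0,0,0]
    - [0,0,0]
    - [0,0,0]
    - [0,0,0]

```text
time_s: 8.0
position: [0.5236, -0.2887, 0.2083]
tool_rot: [[-0.342, 0.94, 0.006], [0.94, 0.342, -0.005], [-0.007, 0.004, -1.0]]
ft_force: [-2.9, 2.7, 24.6]
grip_width: 0.0265
gripper_force: 108.3
```

The pad is on its stop. I'm holding for about a second, then lifting.

>>> move_arm:
  jaw: [2,2,2,2,2,2,2,2,2,2,2,2]
  dp:
    - [0,0,0]
    - [0,0,0]
    - [0,0,0]
    - [0,0,0]
    - [0,0,0]
    - [0,0,0]
    - [0,0,0]
    - [0,0,0]
    - [0,0,0]
    - [0,0,0]
    - [0,0,0]
    - [0,0,0]
  turn:
    - [0,0,0]
    - [0,0,0]
    - [0,0,0]
    - [0,0,0]
    - [0,0,0]
    - [0,0,0]
    - [0,0,0]
    - [0,0,0]
    - [0,0,0]
    - [0,0,0]
    - [0,0,0]
    - [0,0,0]

```text
time_s: 9.0
position: [0.5236, -0.2888, 0.2083]
tool_rot: [[-0.342, 0.94, 0.006], [0.94, 0.342, -0.005], [-0.007, 0.004, -1.0]]
ft_force: [-3.3, 3.8, 24.7]
grip_width: 0.0262
gripper_force: 108.3
```

>>> move_arm:
  jaw: [2,2,2,2,2,2,2,2,2,2]
  dp:
    - [0,0,-0.3]
    - [0,0,-0.5]
    - [0,0,-0.8]
    - [0,0,-1.5]
    - [0,0,-2]
    - [0,0,-2]
    - [0,0,-2]
    - [0,0,-1]
    - [0,0,0]
    - [0,0,0]
  turn:
    - [0,0,0]
    - [0,0,0]
    - [0,0,0]
    - [0,0,0]
    - [0,0,0]
    - [0,0,0]
    - [0,0,0]
    - [0,0,0]
    - [0,0,0]
    - [0,0,0]

```text
time_s: 9.83
position: [0.5224, -0.288, 0.3042]
tool_rot: [[-0.341, 0.94, -0.001], [0.94, 0.341, 0.001], [0.001, -0.001, -1.0]]
ft_force: [-0.6, 0.0, -3.2]
grip_width: 0.0262
gripper_force: 108.1
```

```bash
python3 - <<'E'
from h import *
s=observe();p=s["position"];print(p)
plan(p,s["tool_rot"],(.50,-.1,p[2]));plan((.5,-.1,.3),s["tool_rot"],(.44,.1,.34));plan((.44,.1,.34),s["tool_rot"],(.46,.37,.34))
plan((.46,.37,.34),s["tool_rot"],(.5415,.353,.34))
E
```

```text
[ 0.52235465 -0.28797271  0.30424341]
5 turn z 0.0 [[np.float64(3.69), np.float64(0.86), np.float64(-0.0)], [np.float64(3.69), np.float64(0.86), np.float64(-0.0)], [np.float64(3.69), np.float64(0.86), np.float64(-0.0)], [np.float64(3.69), np.float64(0.86), np.float64(-0.0)], [np.float64(3.69), np.float64(0.86), np.float64(-0.0)]]
6 turn z 0.0 [[np.float64(3.47), np.float64(0.2), np.float64(-0.67)], [np.float64(3.47), np.float64(0.2), np.float64(-0.67)], [np.float64(3.47), np.float64(0.2), np.float64(-0.67)], [np.float64(3.47), np.float64(0.2), np.float64(-0.67)], [np.float64(3.47), np.float64(0.2), np.float64(-0.67)], [np.float64(3.47), np.float64(0.2), np.float64(-0.67)]]
7 turn z 0.0 [[np.float64(3.53), np.float64(1.59), np.float64(-0.0)], [np.float64(3.53), np.float64(1.59), np.float64(-0.0)], [np.float64(3.53), np.float64(1.59), np.float64(-0.0)], [np.float64(3.53), np.float64(1.59), np.float64(-0.0)], [np.float64(3.53), np.float64(1.59), np.float64(-0.0)], [np.float64(3.53), np.float64(1.59), np.float64(-0.0)], [np.float64(3.53), np.float64(1.59), np.float64(-0.0)]]
3 turn z 0.0 [[np.float64(-1.46), np.float64(2.36), np.float64(-0.0)], [np.float64(-1.46), np.float64(2.36), np.float64(-0.0)], [np.float64(-1.46), np.float64(2.36), np.float64(-0.0)]]
```

>>> move_arm:
  jaw: [2,2,2,2,2,2,2,2,2,2,2,2]
  dp:
    - [1.85,0.43,0]
    - [3.69,0.86,0]
    - [3.69,0.86,0]
    - [3.69,0.86,0]
    - [3.69,0.86,0]
    - [1.84,0.43,0]
    - [3.47,0.2,-0.67]
    - [3.47,0.2,-0.67]
    - [3.47,0.2,-0.67]
    - [3.47,0.2,-0.67]
    - [3.47,0.2,-0.67]
    - [3.47,0.2,-0.67]
  turn:
    - [0,0,0]
    - [0,0,0]
    - [0,0,0]
    - [0,0,0]
    - [0,0,0]
    - [0,0,0]
    - [0,0,0]
    - [0,0,0]
    - [0,0,0]
    - [0,0,0]
    - [0,0,0]
    - [0,0,0]

```text
time_s: 10.83
position: [0.4389, 0.1013, 0.3441]
tool_rot: [[-0.341, 0.94, -0.003], [0.94, 0.341, 0.0], [0.001, -0.003, -1.0]]
ft_force: [1.5, 0.2, -3.8]
grip_width: 0.0265
gripper_force: 108.5
```

>>> move_arm:
  jaw: [2,2,2,2,2,2,2,2,2,2,2,2]
  dp:
    - [3.53,1.59,0]
    - [3.53,1.59,0]
    - [3.53,1.59,0]
    - [3.53,1.59,0]
    - [3.53,1.59,0]
    - [3.53,1.59,0]
    - [2.5,1.2,0]
    - [1,0.5,0]
    - [-1.46,2.36,0]
    - [-1.46,2.36,0]
    - [-1.46,2.36,0]
    - [0,0,0]
  turn:
    - [0,0,0]
    - [0,0,0]
    - [0,0,0]
    - [0,0,0]
    - [0,0,0]
    - [0,0,0]
    - [0,0,0]
    - [0,0,0]
    - [0,0,0]
    - [0,0,0]
    - [0,0,0]
    - [0,0,0]

```text
time_s: 11.83
position: [0.5468, 0.3515, 0.3411]
tool_rot: [[-0.338, 0.941, -0.004], [0.941, 0.338, -0.003], [-0.001, -0.005, -1.0]]
ft_force: [0.1, -0.3, -2.9]
grip_width: 0.0264
gripper_force: 110.1
```

```bash
python3 - <<'E'
from h import *
s=observe();p=s["position"];print(p,s["ft_force"])
# bottle offset rel. TCP measured by side camera
im,d=cams.get_image("side");cv2.imwrite("pics/side2.png",im[:,:,::-1]);W=cloud("side",d)
for lo,hi in [(.2,.23),(.23,.26),(.26,.29)]:
    q=W[(d>0)&(W[...,2]>lo)&(W[...,2]<hi)&(abs(W[...,0]-p[0])<.05)&(abs(W[...,1]-p[1])<.05)]
    M=np.c_[2*q[:,:2],np.ones(len(q))];x=np.linalg.lstsq(M,(q[:,:2]**2).sum(1),rcond=None)[0]
    print(lo,len(q),x[:2],np.sqrt(x[2]+x[0]**2+x[1]**2),q[:,2].min())
plan(p,s["tool_rot"],(.5415,.353,p[2]),n=1)
E
```

```text
[0.54682287 0.35145988 0.34109409] [ 0.10829186 -0.32254461 -2.87374332]
0.2 434 [0.54833245 0.34996463] 0.02976338508766538 0.20012966346629613
0.23 516 [0.54817844 0.3502976 ] 0.030201744022228843 0.23005861151299092
0.26 596 [0.54808408 0.35036246] 0.0299418090140629 0.260110664823615
1 turn z 0.0 [[np.float64(0.32), np.float64(-0.45), np.float64(-0.0)]]
```

>>> move_arm:
  jaw: [2,2,2,2,2,2,2,2,2,2,2,2]
  dp:
    - [0.25,-0.25,1]
    - [0.25,-0.25,2]
    - [0,0,2.5]
    - [0,0,2.5]
    - [0,0,2.5]
    - [0,0,2.5]
    - [0,0,2]
    - [0,0,1]
    - [0,0,0.8]
    - [0,0,0.5]
    - [0,0,0.3]
    - [0,0,0]
  turn:
    - [0,0,0]
    - [0,0,0]
    - [0,0,0]
    - [0,0,0]
    - [0,0,0]
    - [0,0,0]
    - [0,0,0]
    - [0,0,0]
    - [0,0,0]
    - [0,0,0]
    - [0,0,0]
    - [0,0,0]

```text
time_s: 12.88
position: [0.5366, 0.3563, 0.1695]
tool_rot: [[-0.342, 0.94, 0.0], [0.94, 0.342, 0.0], [0.0, 0.0, -1.0]]
ft_force: [0.0, -0.0, -2.4]
grip_width: 0.0262
gripper_force: 109.8
```

>>> move_arm:
  jaw: [2,2,2,2,2,2]
  dp:
    - [0,0,0.2]
    - [0,0,0.2]
    - [0,0,0.1]
    - [0,0,0.1]
    - [0,0,0]
    - [0,0,0]
  turn:
    - [0,0,0]
    - [0,0,0]
    - [0,0,0]
    - [0,0,0]
    - [0,0,0]
    - [0,0,0]

```text
time_s: 13.38
position: [0.5366, 0.3562, 0.1634]
tool_rot: [[-0.341, 0.94, 0.0], [0.94, 0.341, 0.0], [0.0, 0.0, -1.0]]
ft_force: [1.1, 1.2, -3.6]
grip_width: 0.0259
gripper_force: 109.8
```

>>> move_arm:
  jaw: [2,2,2,2,2,2,2]
  dp:
    - [-0.15,0.15,0]
    - [-0.1,0.15,0.1]
    - [0,0,0.15]
    - [0,0,0.15]
    - [0,0,0.15]
    - [0,0,0]
    - [0,0,0]
  turn:
    - [0,0,0]
    - [0,0,0]
    - [0,0,0]
    - [0,0,0]
    - [0,0,0]
    - [0,0,0]
    - [0,0,0]

```text
time_s: 13.97
position: [0.5402, 0.3549, 0.1577]
tool_rot: [[-0.341, 0.94, -0.0], [0.94, 0.341, -0.0], [-0.0, -0.0, -1.0]]
ft_force: [0.3, 0.5, -3.6]
grip_width: 0.0261
gripper_force: 109.8
```

>>> move_arm:
  jaw: [2,2,2,2]
  dp:
    - [0,0,0.1]
    - [0,0,0.1]
    - [0,0,0]
    - [0,0,0]
  turn:
    - [0,0,0]
    - [0,0,0]
    - [0,0,0]
    - [0,0,0]

```text
time_s: 14.3
position: [0.5402, 0.3549, 0.1558]
tool_rot: [[-0.342, 0.94, -0.0], [0.94, 0.342, -0.0], [0.0, -0.0, -1.0]]
ft_force: [0.1, 0.4, -2.7]
grip_width: 0.0263
gripper_force: 109.8
```

>>> move_arm:
  jaw: [2,2,2,2]
  dp:
    - [0,0,0.07]
    - [0,0,0.06]
    - [0,0,0]
    - [0,0,0]
  turn:
    - [0,0,0]
    - [0,0,0]
    - [0,0,0]
    - [0,0,0]

```text
time_s: 14.63
position: [0.5406, 0.355, 0.1554]
tool_rot: [[-0.341, 0.94, 0.002], [0.94, 0.341, 0.001], [-0.0, 0.002, -1.0]]
ft_force: [-0.4, -0.6, 4.6]
grip_width: 0.0262
gripper_force: 109.7
```

The bottle is touching the mat. I'm opening to 5 cm and checking the force before rising.

>>> move_arm:
  jaw: [2.6,2.8,3,3.4,3.8,4.2,4.6,5,5,5]
  dp:
    - [0,0,-0.05]
    - [0,0,0]
    - [0,0,0]
    - [0,0,0]
    - [0,0,0]
    - [0,0,0]
    - [0,0,0]
    - [0,0,0]
    - [0,0,0]
    - [0,0,0]
  turn:
    - [0,0,0]
    - [0,0,0]
    - [0,0,0]
    - [0,0,0]
    - [0,0,0]
    - [0,0,0]
    - [0,0,0]
    - [0,0,0]
    - [0,0,0]
    - [0,0,0]
  force: 40

```text
time_s: 15.47
position: [0.5402, 0.3549, 0.155]
tool_rot: [[-0.342, 0.94, -0.0], [0.94, 0.342, -0.0], [-0.0, -0.0, -1.0]]
ft_force: [-0.8, -0.6, 0.1]
grip_width: 0.05
gripper_force: 0.0
```

>>> move_arm:
  jaw: [5,5,5,5,5,5,5,5,5,5,5,5]
  dp:
    - [0,0,-0.5]
    - [0,0,-1]
    - [0,0,-1.5]
    - [0,0,-2]
    - [0,0,-2]
    - [0,0,-2]
    - [0,0,-2]
    - [0,0,-2]
    - [0,0,-1.5]
    - [0,0,0]
    - [0,0,0]
    - [0,0,0]
  turn:
    - [0,0,0]
    - [0,0,0]
    - [0,0,0]
    - [0,0,0]
    - [0,0,0]
    - [0,0,0]
    - [0,0,0]
    - [0,0,0]
    - [0,0,0]
    - [0,0,0]
    - [0,0,0]
    - [0,0,0]

```text
time_s: 16.47
position: [0.5399, 0.3548, 0.2991]
tool_rot: [[-0.341, 0.94, -0.001], [0.94, 0.341, -0.001], [-0.0, -0.002, -1.0]]
ft_force: [0.1, -0.4, -0.6]
grip_width: 0.0503
gripper_force: 0.0
```

```bash
python3 - <<'E'
from h import *
s=observe();p=s["position"];print(p,s["ft_force"])
im,d=cams.get_image("side");cv2.imwrite("pics/side3.png",im[:,:,::-1])
print(np.degrees(np.arctan2(s["tool_rot"][1,0],s["tool_rot"][0,0])))
plan(p,s["tool_rot"],(.44,.25,p[2]));plan((.44,.25,p[2]),s["tool_rot"],(.439,.0355,.10))
E
```

```text
[0.53992371 0.35480468 0.29911246] [ 0.07834881 -0.42622849 -0.59381192]
109.96824072162832
4 turn z 0.0 [[np.float64(-1.61), np.float64(-3.24), np.float64(-0.0)], [np.float64(-1.61), np.float64(-3.24), np.float64(-0.0)], [np.float64(-1.61), np.float64(-3.24), np.float64(-0.0)], [np.float64(-1.61), np.float64(-3.24), np.float64(-0.0)]]
8 turn z 0.0 [[np.float64(-2.52), np.float64(-0.93), np.float64(2.49)], [np.float64(-2.52), np.float64(-0.93), np.float64(2.49)], [np.float64(-2.52), np.float64(-0.93), np.float64(2.49)], [np.float64(-2.52), np.float64(-0.93), np.float64(2.49)], [np.float64(-2.52), np.float64(-0.93), np.float64(2.49)], [np.float64(-2.52), np.float64(-0.93), np.float64(2.49)], [np.float64(-2.52), np.float64(-0.93), np.float64(2.49)], [np.float64(-2.52), np.float64(-0.93), np.float64(2.49)]]
```

View pics/side3.png

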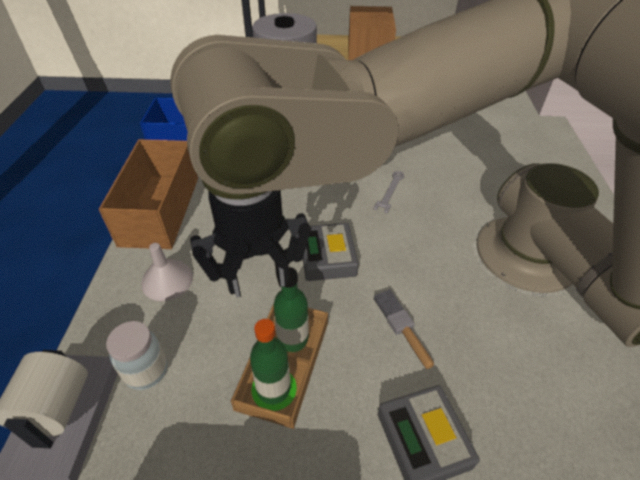

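The picture shows the orange-stoppered bottle upright on the mat at (268,370) and the done bottle undisturbed. Next is the key, with closed fingers.

>>> move_arm:
  jaw: [5,5,4,3,2,1,0,0,0,0,0,0]
  dp:
    - [-0.8,-1.62,0]
    - [-1.61,-3.24,0]
    - [-1.61,-3.24,0]
    - [-1.61,-3.24,0]
    - [-0.8,-1.62,0]
    - [-3.36,-1.24,0]
    - [-3.36,-1.24,0]
    - [-3.36,-1.24,0]
    - [-3.36,-1.24,0]
    - [-3.36,-1.24,0]
    - [-2.36,-0.84,0]
    - [-1,-0.4,0]
  turn:
    - [0,0,0]
    - [0,0,0]
    - [0,0,0]
    - [0,0,0]
    - [0,0,0]
    - [0,0,0]
    - [0,0,0]
    - [0,0,0]
    - [0,0,0]
    - [0,0,0]
    - [0,0,0]
    - [0,0,0]

```text
time_s: 17.52
position: [0.4389, 0.0326, 0.2992]
tool_rot: [[-0.339, 0.941, -0.002], [0.941, 0.339, -0.0], [0.0, -0.002, -1.0]]
ft_force: [-0.0, 0.1, 0.1]
grip_width: 0.0001
gripper_force: 0.0
```

>>> move_arm:
  jaw: [0,0,0,0,0,0,0,0,0,0,0,0]
  dp:
    - [0,0,1.5]
    - [0,0,2.5]
    - [0,0,3]
    - [0,0,3]
    - [0,0,3]
    - [0,0,3]
    - [0,0,2.5]
    - [0,0,2]
    - [0,0,1.5]
    - [0,0,1]
    - [0,0,0]
    - [0,0,0]
  turn:
    - [0,0,0]
    - [0,0,0]
    - [0,0,0]
    - [0,0,0]
    - [0,0,0]
    - [0,0,0]
    - [0,0,0]
    - [0,0,0]
    - [0,0,0]
    - [0,0,0]
    - [0,0,0]
    - [0,0,0]

```text
time_s: 18.52
position: [0.4388, 0.0354, 0.0696]
tool_rot: [[-0.341, 0.94, -0.002], [0.94, 0.341, 0.0], [0.001, -0.002, -1.0]]
ft_force: [-0.2, -0.1, -0.2]
grip_width: 0.0002
gripper_force: 0.0
```

>>> move_arm:
  jaw: [0,0,0,0,0,0]
  dp:
    - [0,0,0.7]
    - [0,0,0.5]
    - [0,0,0.4]
    - [0,0,0.2]
    - [0,0,0]
    - [0,0,0]
  turn:
    - [0,0,0]
    - [0,0,0]
    - [0,0,0]
    - [0,0,0]
    - [0,0,0]
    - [0,0,0]

```text
time_s: 19.02
position: [0.4393, 0.0353, 0.052]
tool_rot: [[-0.342, 0.94, -0.0], [0.94, 0.342, 0.0], [0.0, -0.0, -1.0]]
ft_force: [-0.4, -0.6, -0.8]
grip_width: -0.0003
gripper_force: 0.0
```

>>> move_arm:
  jaw: [0,0,0,0,0]
  dp:
    - [0,0,0.1]
    - [0,0,0.1]
    - [0,0,0]
    - [0,0,0]
    - [0,0,0]
  turn:
    - [0,0,0]
    - [0,0,0]
    - [0,0,0]
    - [0,0,0]
    - [0,0,0]

```text
time_s: 19.43
position: [0.4394, 0.0353, 0.0501]
tool_rot: [[-0.342, 0.94, 0.0], [0.94, 0.342, -0.0], [-0.0, 0.0, -1.0]]
ft_force: [0.0, -1.1, -0.8]
grip_width: -0.0001
gripper_force: 0.0
```

>>> move_arm:
  jaw: [0,0,0,0,0]
  dp:
    - [0,0,0.1]
    - [0,0,0.08]
    - [0,0,0]
    - [0,0,0]
    - [0,0,0]
  turn:
    - [0,0,0]
    - [0,0,0]
    - [0,0,0]
    - [0,0,0]
    - [0,0,0]

```text
time_s: 19.85
position: [0.4394, 0.0353, 0.0483]
tool_rot: [[-0.341, 0.94, 0.0], [0.94, 0.341, -0.0], [-0.0, 0.0, -1.0]]
ft_force: [0.4, -0.1, 1.6]
grip_width: -0.0
gripper_force: 0.9
```

>>> move_arm:
  jaw: [0,0,0,0,0]
  dp:
    - [0,0,0.06]
    - [0,0,0.06]
    - [0,0,0]
    - [0,0,0]
    - [0,0,0]
  turn:
    - [0,0,0]
    - [0,0,0]
    - [0,0,0]
    - [0,0,0]
    - [0,0,0]

```text
time_s: 20.27
position: [0.4394, 0.0353, 0.0474]
tool_rot: [[-0.342, 0.94, 0.001], [0.94, 0.342, -0.0], [-0.0, 0.001, -1.0]]
ft_force: [-0.5, 0.6, 8.1]
grip_width: 0.0
gripper_force: 3.9
```

>>> move_arm:
  jaw: [0,0,0,0,0]
  dp:
    - [0,0,0.04]
    - [0,0,0]
    - [0,0,0]
    - [0,0,0]
    - [0,0,0]
  turn:
    - [0,0,0]
    - [0,0,0]
    - [0,0,0]
    - [0,0,0]
    - [0,0,0]

```text
time_s: 20.68
position: [0.4394, 0.0353, 0.0473]
tool_rot: [[-0.342, 0.94, 0.001], [0.94, 0.342, -0.0], [-0.001, 0.001, -1.0]]
ft_force: [-2.2, 0.3, 11.6]
grip_width: -0.0001
gripper_force: 6.1
```

>>> move_arm:
  jaw: [0,0,0,0,0,0,0,0,0,0]
  dp:
    - [0,0,-0.3]
    - [0,0,-0.7]
    - [0,0,-1.5]
    - [0,0,-3]
    - [0,0,-3]
    - [0,0,-3]
    - [0,0,-3]
    - [0,0,-2]
    - [0,0,0]
    - [0,0,0]
  turn:
    - [0,0,0]
    - [0,0,0]
    - [0,0,0]
    - [0,0,0]
    - [0,0,0]
    - [0,0,0]
    - [0,0,0]
    - [0,0,0]
    - [0,0,0]
    - [0,0,0]

```text
time_s: 21.52
position: [0.4393, 0.0354, 0.2123]
tool_rot: [[-0.342, 0.94, 0.002], [0.94, 0.342, -0.0], [-0.001, 0.002, -1.0]]
ft_force: [-0.4, 0.8, -1.8]
grip_width: 0.0002
gripper_force: 0.0
```

```bash
python3 - <<'E'
from h import *
a,_=cams.get_image("scene");b,_=cams.get_image("side")
cv2.imwrite("pics/end.png",cv2.resize(np.hstack([a,b])[:,:,::-1],(800,300)))
E
```

```text
(no output)
```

View pics/end.png

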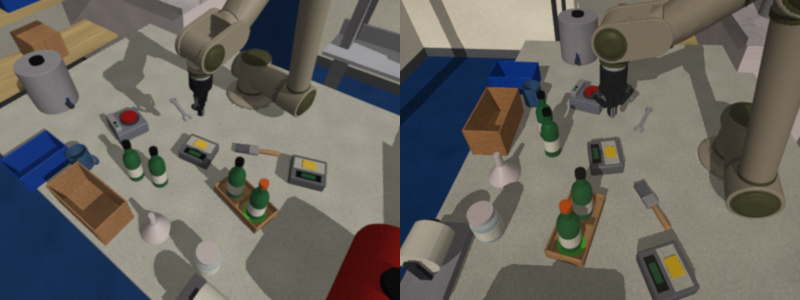

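The final pictures show all four bottles standing, with the orange-stoppered one in the free bay at (260,200) in the left view, and the arm clear of everything.

```bash
python3 -c "
from rig import ticket
print(ticket.close_job())"
```

```text
the job is handed in; nothing more can be done
None
```

The job is handed in at about 21.5 s: the orange-stoppered bottle was pressed to the pad's stop for over a second and stands on the green mat; the key of the counter farthest right was then pressed at about 12 N (needs 4 N), though I did not check that the display registered it.

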